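# Put left and right stage clips away in their lidded trays

### The arm

A 6-joint arm with a two-finger parallel gripper is mounted at the origin on a cart in front of the work surface, level with it; the furniture and walls round the work are solid. World frame = base frame: x ahead of the robot, y to its left, z up, the work surface at z = 0. Lengths are in m, angles in rad, forces in N, time in s.
With the tool pointing down it reaches from about 0.375 to 0.9 m from the base axis. Payload 3.1 kg.
Tool frame: the origin (TCP) lies midway between the tips of the shut fingers; the grasp point (between the pads) lies 19 mm behind it; z points along the fingers, y is the line along which they close (so a half turn about z gives the same grasp; the last joint's range is limited). The gripper opens to 87 mm and grips with 3 to 60 N. Pads are 19 mm wide; open, the fingers measure 117 mm over their backs; the gripper's body (75 mm by 190 mm) begins 51 mm behind the grasp point.
Start: joints at [-1.323, 0.527, 1.433, -0, 1.181, -0.178], TCP at [0.258, -0.569, 0.223] pointing down, gripper open.
Joint ranges: [-3.08, 3.08], [-0.75, 2.2], [0.22, 2.44], [-1.43, 4.57], [0, 2.65], [-2.85, 2.85]. Speed limits (rad/s): [2.79, 2.79, 3.14, 3.14, 3.14, 3.14].

### API

Orientations are given as a unit quaternion [x, y, z, w].
In Python, from rig import status, imaging, order gives the robot as it stands.
- The arm moves only by the tool arm_command, never from a script. Its argument "deltas" is one flat list of numbers, 5 for each row, row after row: the opening, from -1 (shut) to 1 (fully open), so that 0 is half open, then the shift along the tool's x, y, z in m, then the turn about the tool's z in rad. In form: [gripper, tx, ty, tz, roll, gripper, tx, ty, tz, roll, ...]. A call has 1 to 12 rows; each row shifts and turns the commanded pose from where the row before left it, along the tool's axes as they then stand; what a row does not reach is not made up. A row lasts 1/8 s, in which the tool goes at most 62.5 mm and 10.7 degrees, less where a joint would pass 70% of its speed; a pose out of reach is approached as far as the arm can. A call with a gripper value outside its range is refused whole. The fingers move at their own pace and stop on an object; "newtons" is the grip in N (left out, the last holds). Time passes only in rows, so rows that do not move let the fingers close. It gives the time, the measured TCP pose, the force, the opening and the grip force at its end, in the units of the state.
- status.get_obs(): the state, without advancing time (a new reading comes with each control period).
- imaging.camera(name): name is "side" or "top"; returns (picture, depth): 420x560x3 uint8, red, green, blue; 420x560 float32, m along the optical axis (not along the pixel's ray), 0 where there is no reading.
- imaging.camera_params(name): a dict with "intrinsics" (3x3 intrinsics, pixels), "camera_from_world" (4x4, takes a point from world to camera coordinates). Camera axes: x right, y up, looking along -z (the intrinsics and any distortion apply to the point x, -y, -z); pixel columns grow to the right and rows downward; lengths in m; the calibration is good to about 2 mm. A picture is of the moment at which its call begins. camera_params takes no time and is no camera call.
- order.hand_in(): hands the job in; it is judged then, once.
The state is a dict: "time": time; "q": joint angles; "joint_velocities": joint speeds; "joint_torque": joint torques, N m; "position": TCP position; "tool_rot": TCP orientation; "ft_force": force on the tool from outside, world axes, zero at the start; "moment": the same for the moment, N m; "grip_width": finger opening in m; "grip_force": force on a finger pad.
Only numpy, scipy, OpenCV 4.12 (cv2) and the standard library are available. Lean on these libraries where they do the work, as an engineer would, in place of code of your own. Each camera call takes 0.05 s, during which the arm holds its last target. There are 200 camera calls.

### The job

The cleaned steel stage clips on the worktop are mixed left-hand and right-hand ones. Take the lids off the two grey trays, lay every clip in the tray whose fixed sample clip has the same hand, side by side and not piled up so that the lids will close, then put the two lids back on so that each sits flat and fully home (each tray has its own lid). Leave the other things on the bench alone.

Things in the scene. Friction and masses are not known exactly. Their poses are not given: they have to be found in the camera images.
- tray_left: Grey tray for left-hand clips, fixed to the worktop: 100 (x) x 144 (y) x 40 mm high, walls 4 mm, floor 4 mm thick, inside 92 x 136 mm; starts covered by its lid. Origin: centre of its underside, z up. At its -x wall a 10 mm high ledge, 110 mm wide, reaches out to 93 mm from the origin and carries a fixed sample clip. Which tray stands on which side of the robot changes.
- sample_left (a point): On the ledge of tray_left, under the steel sample clip fixed there: a left-hand clip, bar up, its top 36 mm above the worktop. It shows which clips belong in this tray and cannot be taken.
- lid_left: Loose grey lid of tray_left, 90 g: plate 100 (x) x 144 (y) x 4 mm; below it a plug 4 mm deep drops into the tray's mouth with 2.5 mm play all round. Origin: centre of the plate's underside (40 mm above the tray's origin when on, 4 mm above the worktop when laid there). Handle: upright bar in the middle, 12 mm thick (x), 50 mm long (y), 4 to 30 mm above the origin.
- clip_left_1: Steel left-hand clip, 35 g (may be absent: None). Flat L 8 mm thick: arm x -35 to 35, y -6 to 6 mm; toe at its +x end, x 21 to 35, out to y +26. Grip bar on mid-arm, 28 (x) x 12 (y) mm, top 26 mm above the underside; dark screw head at the -x end. Origin: underside below the bar; z up. From above, arm pointing away with the toe at its far end, the toe points left. Starts bar up.
- clip_left_2: Steel left-hand clip, 35 g (may be absent: None). Flat L 8 mm thick: arm x -35 to 35, y -6 to 6 mm; toe at its +x end, x 21 to 35, out to y +26. Grip bar on mid-arm, 28 (x) x 12 (y) mm, top 26 mm above the underside; dark screw head at the -x end. Origin: underside below the bar; z up. From above, arm pointing away with the toe at its far end, the toe points left. Starts bar up.
- clip_left_3: Steel left-hand clip, 35 g (may be absent: None). Flat L 8 mm thick: arm x -35 to 35, y -6 to 6 mm; toe at its +x end, x 21 to 35, out to y +26. Grip bar on mid-arm, 28 (x) x 12 (y) mm, top 26 mm above the underside; dark screw head at the -x end. Origin: underside below the bar; z up. From above, arm pointing away with the toe at its far end, the toe points left. Starts bar up.
- tray_right: Grey tray for right-hand clips, fixed to the worktop: 100 (x) x 144 (y) x 40 mm high, walls 4 mm, floor 4 mm thick, inside 92 x 136 mm; starts covered by its lid. Origin: centre of its underside, z up. At its -x wall a 10 mm high ledge, 110 mm wide, reaches out to 93 mm from the origin and carries a fixed sample clip. Which tray stands on which side of the robot changes.
- sample_right (a point): On the ledge of tray_right, under the steel sample clip fixed there: a right-hand clip, bar up, its top 36 mm above the worktop. It shows which clips belong in this tray and cannot be taken.
- lid_right: Loose grey lid of tray_right, 90 g: plate 100 (x) x 144 (y) x 4 mm; below it a plug 4 mm deep drops into the tray's mouth with 2.5 mm play all round. Origin: centre of the plate's underside (40 mm above the tray's origin when on, 4 mm above the worktop when laid there). Handle: upright bar in the middle, 12 mm thick (x), 50 mm long (y), 4 to 30 mm above the origin.
- clip_right_1: Steel right-hand clip, 35 g (may be absent: None). Flat L 8 mm thick: arm x -35 to 35, y -6 to 6 mm; toe at its +x end, x 21 to 35, out to y -26. Grip bar on mid-arm, 28 (x) x 12 (y) mm, top 26 mm above the underside; dark screw head at the -x end. Origin: underside below the bar; z up. From above, arm pointing away with the toe at its far end, the toe points right. Starts bar up.
- clip_right_2: Steel right-hand clip, 35 g (may be absent: None). Flat L 8 mm thick: arm x -35 to 35, y -6 to 6 mm; toe at its +x end, x 21 to 35, out to y -26. Grip bar on mid-arm, 28 (x) x 12 (y) mm, top 26 mm above the underside; dark screw head at the -x end. Origin: underside below the bar; z up. From above, arm pointing away with the toe at its far end, the toe points right. Starts bar up.
- clip_right_3: Steel right-hand clip, 35 g (may be absent: None). Flat L 8 mm thick: arm x -35 to 35, y -6 to 6 mm; toe at its +x end, x 21 to 35, out to y -26. Grip bar on mid-arm, 28 (x) x 12 (y) mm, top 26 mm above the underside; dark screw head at the -x end. Origin: underside below the bar; z up. From above, arm pointing away with the toe at its far end, the toe points right. Starts bar up.
- immersion_oil: small brown bottle with black cap, 29 mm across, 61 mm tall; a bystander to be left alone. Origin: centre of its underside.
- specimen_cup: white cup with white lid, 62 mm across, 68 mm tall; a bystander to be left alone. Origin: centre of its underside.
- calculator: black pocket calculator, 110 x 66 x 13 mm; a bystander to be left alone. Origin: centre of its underside.

How it is judged:
By the outcome, as a careful person would: the job done as asked, in the order asked, and still so for the second after the job is handed in, with the robot touching nothing.
Of clip_left_1, clip_right_1, clip_left_2, clip_right_2, clip_left_3, clip_right_3 only 4 to 6 are there at a start; the rules pass over those that are not, and their reading is None.
At some moment in a run one of clip_left_1, clip_right_1, clip_left_2, clip_right_2, clip_left_3, clip_right_3 may be knocked a few centimetres aside while the robot is not near it.
Once in a run the grip may slacken for a moment while it holds something.
It also fails if it takes over 210 s, if anything falls off the work surface, if the arm or the gripper's body presses on something with over 40 N, if the wrist force passes 120 N, or if a joint passes its speed limit or range.

## Working session

There is one attempt and no reset: what is moved stays moved. The work goes in short steps, Python scripts to look and compute and a tool call to move; the robot and the scene stay as the last step left them, time stands still between calls to the robot, and variables do not carry over. Pictures are saved under pics/ and viewed, at most 14 in all, crops included, and the job is handed in when it is done.

Besides the shell and the picture viewer there is one more tool, called as name(argument=value, ...), one argument or row to a line, values as JSON. arm_command: Moves the arm, as the interface text tells. Its arguments: {"type":"object","properties":{"deltas":{"type":"array"},"newtons":{"type":"number"}},"required":["deltas"]}

```bash
mkdir -p pics; cat > h.py <<'E'
import numpy as np, cv2
from rig import status, imaging, order
def cam(n):
    im,d=imaging.camera(n); return im,d,imaging.camera_params(n)
def save(im,n): cv2.imwrite('pics/'+n,cv2.cvtColor(im,cv2.COLOR_RGB2BGR))
def pts(d,P):
    K=P["intrinsics"];T=np.linalg.inv(P["camera_from_world"])
    v,u=np.mgrid[:d.shape[0],:d.shape[1]]
    c=np.stack([(u-K[0,2])/K[0,0]*d,-(v-K[1,2])/K[1,1]*d,-d,np.ones_like(d)],-1)
    return (c@T.T)[...,:3]
def ray(u,v,z,P):
    K=P["intrinsics"];T=np.linalg.inv(P["camera_from_world"])
    r=T[:3,:3]@np.array([(u-K[0,2])/K[0,0],-(v-K[1,2])/K[1,1],-1]);o=T[:3,3]
    return o+r*(z-o[2])/r[2]
E
python3 - <<'E'
from h import *
for n in("top","side"):
    im,d,P=cam(n); save(im,n+"0.png"); print(n,{k:np.round(v,3).tolist() if not isinstance(v,str) else v for k,v in P.items()}); np.savez(n+"0",im=im,d=d)
s=status.get_obs(); print({k:np.round(v,3).tolist() for k,v in s.items()})
E
```

```text
top {'intrinsics': [[425.381, 0.0, 282.224], [0.0, 425.381, 212.228], [0.0, 0.0, 1.0]], 'camera_from_world': [[-0.01, -1.0, -0.013, -0.012], [0.991, -0.012, 0.132, -0.506], [-0.132, -0.011, 0.991, -1.203], [0.0, 0.0, 0.0, 1.0]]}
side {'intrinsics': [[442.018, 0.0, 281.428], [0.0, 442.018, 214.442], [0.0, 0.0, 1.0]], 'camera_from_world': [[-0.987, -0.158, -0.008, 0.498], [0.106, -0.694, 0.713, -0.103], [-0.118, 0.703, 0.702, -1.415], [0.0, 0.0, 0.0, 1.0]]}
{'time': 0.1, 'q': [-1.324, 0.528, 1.434, -0.0, 1.181, -0.178], 'joint_velocities': [-0.0, -0.002, -0.003, 0.0, -0.001, -0.001], 'joint_torque': [0.001, -44.098, -17.715, 0.064, 0.053, -0.0], 'position': [0.258, -0.569, 0.222], 'tool_rot': [0.977, 0.211, -0.0, -0.001], 'ft_force': [0.268, -0.75, -0.188], 'moment': [0.014, -0.019, 0.024], 'grip_force': 0.0, 'grip_width': 0.087}
```

View pics/top0.png

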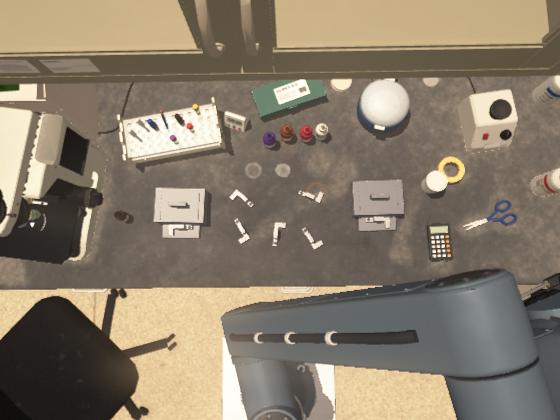

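View pics/side0.png

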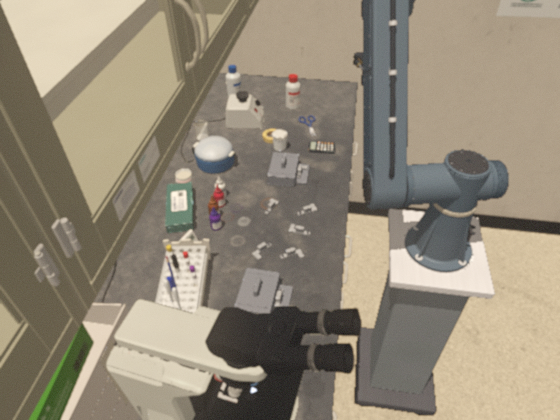

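The top view shows five clips, at about (242,199), (241,231), (279,233), (311,196) and (313,238). The covered trays are at (180,207) and (378,200), with their ledges towards the robot. Next I'll crop and measure.

```bash
cat >> h.py <<'E'
def clips(im,d,P,lo=0.003,hi=0.04,xr=(0.3,0.8),yr=(-.4,.4)):
    """metal parts standing above table: components from depth-height + brightness"""
    p=pts(d,P); b=im.min(-1)
    m=((p[...,2]>lo)&(p[...,2]<hi)&(p[...,0]>xr[0])&(p[...,0]<xr[1])&(p[...,1]>yr[0])&(p[...,1]<yr[1])&(d>0)).astype(np.uint8)
    n,l,s,c=cv2.connectedComponentsWithStats(m,connectivity=8)
    return p,[(l==i) for i in range(1,n) if s[i,4]>40]
E
python3 - <<'E'
from h import *
z=np.load("top0.npz");im,d=z["im"],z["d"];P=imaging.camera_params("top")
p,L=clips(im,d,P)
for m in L:
    q=p[m]; v,u=np.nonzero(m); print(m.sum(),u.mean().round(),v.mean().round(),q.min(0).round(3),q.max(0).round(3),np.median(q,0).round(3))
for (v0,v1,u0,u1) in [(180,235,150,210),(175,235,350,408)]:
    q=p[v0:v1,u0:u1].reshape(-1,3); 
    for lo,hi in((.036,.05),(.06,.08),(.006,.014)):
        k=q[(q[:,2]>lo)&(q[:,2]<hi)]; print(lo,len(k),np.percentile(k,[2,50,98],axis=0).round(3).tolist())
save(cv2.resize(im[175:255,140:420],None,fx=2.85,fy=2.85,interpolation=cv2.INTER_CUBIC),"crop0.png")
E
```

```text
143 374.0 127.0 [ 0.742 -0.364  0.003] [ 0.796 -0.248  0.04 ] [ 0.755 -0.289  0.024]
670 202.0 142.0 [0.668 0.082 0.003] [0.8   0.398 0.04 ] [0.706 0.208 0.021]
48 320.0 136.0 [ 0.729 -0.152  0.003] [ 0.758 -0.116  0.04 ] [ 0.733 -0.13   0.023]
45 286.0 139.0 [ 0.724 -0.049  0.003] [ 0.74  -0.012  0.039] [ 0.729 -0.031  0.02 ]
47 305.0 139.0 [ 0.721 -0.106  0.004] [ 0.743 -0.07   0.04 ] [ 0.725 -0.085  0.024]
45 270.0 145.0 [0.705 0.002 0.003] [0.723 0.04  0.039] [0.709 0.017 0.02 ]
687 374.0 220.0 [ 0.444 -0.368  0.003] [ 0.592 -0.22   0.04 ] [ 0.478 -0.287  0.011]
686 184.0 227.0 [0.435 0.207 0.003] [0.58 0.35 0.04] [0.463 0.271 0.012]
135 241.0 198.0 [0.526 0.07  0.003] [0.578 0.142 0.031] [0.555 0.104 0.01 ]
146 312.0 196.0 [ 0.538 -0.142  0.003] [ 0.576 -0.061  0.032] [ 0.556 -0.105  0.009]
144 242.0 232.0 [0.416 0.082 0.003] [0.5   0.124 0.032] [0.45  0.102 0.009]
136 277.0 232.0 [ 0.412 -0.025  0.003] [0.477 0.014 0.032] [0.454 0.002 0.01 ]
133 312.0 239.0 [ 0.399 -0.133  0.003] [ 0.461 -0.075  0.03 ] [ 0.422 -0.101  0.009]
0.036 1612 [[0.479, 0.211, 0.038], [0.525, 0.281, 0.044], [0.576, 0.35, 0.049]]
0.06 83 [[0.523, 0.257, 0.062], [0.528, 0.279, 0.069], [0.534, 0.304, 0.075]]
0.006 274 [[0.447, 0.209, 0.006], [0.46, 0.278, 0.01], [0.586, 0.337, 0.014]]
0.036 1643 [[0.494, -0.363, 0.037], [0.54, -0.293, 0.043], [0.593, -0.224, 0.049]]
0.06 86 [[0.539, -0.317, 0.062], [0.544, -0.292, 0.069], [0.55, -0.27, 0.074]]
0.006 413 [[0.453, -0.351, 0.006], [0.471, -0.286, 0.01], [0.568, -0.222, 0.014]]
```

View pics/crop0.png

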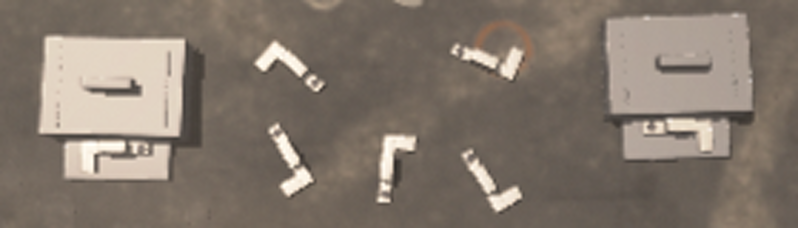

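Reading hand from the crop, the sample on the +y (image left) tray is left-hand and the one on the -y tray is right-hand. Three clips look left-hand (top-left, top-right, bottom-right) and two right-hand (the other two bottom ones). Now I'll compute poses.

```bash
cat >> h.py <<'E'
def clip_poses(im,d,P,xr=(.36,.62),yr=(-.19,.19)):
    p,L=clips(im,d,P,xr=xr,yr=yr); out=[]
    for m in L:
        q=p[m]; 
        if not 90<m.sum()<230: print("odd blob",m.sum(),np.median(q,0)); continue
        bar=q[(q[:,2]>.019)&(q[:,2]<.03)]; bc=bar.mean(0)
        (c,wh,a)=cv2.minAreaRect(q[:,:2].astype(np.float32)); c=np.array(c)
        a=np.radians(a)+(np.pi/2 if wh[0]<wh[1] else 0)
        e=np.array([np.cos(a),np.sin(a)]); n=np.array([-e[1],e[0]])
        wh=sorted(wh)
        s=np.sign((c-bc[:2])@n)  # side of toe relative to arm
        lo=q[(q[:,2]<.016)][:,:2]; far=lo[((lo-c)@n)*s>wh[0]*.1]
        if ((far-c)@e).mean()<0: e=-e;n=-n;s=-s
        out.append(dict(hand="LEFT" if s>0 else "RIGHT",pos=bc[:2].round(4),head=round(float(np.arctan2(e[1],e[0])),3),rect=np.round(c-s*n*(wh[0]/2-.006),4),size=np.round(wh,3),zt=round(float(np.percentile(q[:,2],97)),3),n=len(bar)))
    return out
def goto(x,y,z,yaw):
    s=status.get_obs();p=s["position"];qx,qy,_,_=s["tool_rot"];c=2*np.arctan2(qy,qx)
    r=-((yaw-c+np.pi)%(2*np.pi)-np.pi)
    D=np.array([x,y,z])-p
    f=lambda c:(round(D[0]*np.cos(c)+D[1]*np.sin(c),4),round(D[0]*np.sin(c)-D[1]*np.cos(c),4),round(-D[2],4))
    print("yaw",round(c,3),"pos",np.round(p,4),"pre-roll d",f(c),"| roll",round(r,3),"| post-roll d",f(yaw),"q6",round(s["q"][5],2),"t",s["time"])
E
python3 - <<'E'
from h import *
z=np.load("top0.npz");im,d=z["im"],z["d"];P=imaging.camera_params("top")
for o in clip_poses(im,d,P): print(o)
p=pts(d,P)
for b in [(180,240,150,212),(172,235,348,410)]:
    m=np.zeros(d.shape,bool); m[b[0]:b[1],b[2]:b[3]]=1
    for lo,hi in((.038,.05),(.060,.08)):
        q=p[m&(p[...,2]>lo)&(p[...,2]<hi)]; print(cv2.minAreaRect(q[:,:2].astype(np.float32)),q.mean(0).round(4),np.median(q,0).round(4))
print("edge",[ray(u,288,0,P).round(3) for u in(180,250,400)], ray(440,242,.01,P).round(3))
goto(.544,-.293,.12,np.pi/2)
E
```

```text
{'hand': 'LEFT', 'pos': array([0.5525, 0.098 ]), 'head': 1.053, 'rect': array([0.5599, 0.0984]), 'size': array([0.031, 0.077]), 'zt': 0.028, 'n': 38}
{'hand': 'LEFT', 'pos': array([ 0.5549, -0.0983]), 'head': -1.714, 'rect': array([ 0.5474, -0.0998]), 'size': array([0.033, 0.08 ]), 'zt': 0.029, 'n': 41}
{'hand': 'RIGHT', 'pos': array([0.4596, 0.1028]), 'head': -2.924, 'rect': array([0.4611, 0.0931]), 'size': array([0.032, 0.085]), 'zt': 0.03, 'n': 38}
{'hand': 'RIGHT', 'pos': array([0.4443, 0.003 ]), 'head': -0.209, 'rect': array([0.447 , 0.0052]), 'size': array([0.032, 0.071]), 'zt': 0.028, 'n': 42}
{'hand': 'LEFT', 'pos': array([ 0.4305, -0.0962]), 'head': -2.582, 'rect': array([ 0.4289, -0.0968]), 'size': array([0.031, 0.074]), 'zt': 0.028, 'n': 40}
((0.5223734378814697, 0.28161942958831787), (0.14535140991210938, 0.1144680604338646), 88.53516387939453) [0.528  0.2803 0.0438] [0.5259 0.2803 0.0438]
((0.5282749533653259, 0.2797796428203583), (0.04860593378543854, 0.011281255632638931), 89.06008911132812) [0.5283 0.2794 0.0685] [0.5279 0.2793 0.0691]
((0.5369412899017334, -0.29416874051094055), (0.11597120016813278, 0.14463217556476593), 0.6685901284217834) [ 0.5437 -0.2934  0.0436] [ 0.5417 -0.2926  0.0435]
((0.5444214344024658, -0.2925424575805664), (0.048637907952070236, 0.0115169957280159), 89.97250366210938) [ 0.544  -0.2928  0.0688] [ 0.5437 -0.292   0.0694]
edge [array([0.29 , 0.285, 0.   ]), array([0.288, 0.08 , 0.   ]), array([ 0.284, -0.357,  0.   ])] [ 0.415 -0.477  0.01 ]
yaw 0.426 pos [ 0.258  -0.5685  0.2217] pre-roll d (np.float64(0.3743), np.float64(-0.1328), np.float64(0.1017)) | roll -1.145 | post-roll d (np.float64(0.2755), np.float64(0.286), np.float64(0.1017)) q6 -0.18 t 0.1
```

arm_command(
  deltas=[0, 0.04, -0.015, 0, 0, 0, 0.042, -0.015, 0, 0, 0, 0.042, -0.015, 0, 0, 0, 0.042, -0.015, 0, 0, 0, 0.042, -0.015, 0, 0, 0, 0.042, -0.015, 0, 0, 0, 0.042, -0.015, 0, 0, 0, 0.042, -0.014, 0, 0, 0, 0.04, -0.014, 0, 0, 0, 0, 0, 0.02, -0.145, 0, 0, 0, 0.02, -0.145, 0, 0, 0, 0.02, -0.145],
  newtons=25,
)

```text
time: 1.6
position: [0.5437, -0.293, 0.1615]
tool_rot: [0.908, 0.42, -0.0, -0.0]
ft_force: [-0.3, -0.5, -0.5]
grip_width: 0.0436
grip_force: 0.0
```

arm_command(
  deltas=[0, 0, 0, 0.02, -0.145, 0, 0, 0, 0.02, -0.145, 0, 0, 0, 0, -0.14, 0, 0, 0, 0, -0.14, 0, 0, 0, 0, -0.14, 0, 0, 0, 0, 0],
)

```text
time: 2.35
position: [0.5436, -0.2933, 0.1221]
tool_rot: [0.708, 0.707, -0.0, -0.001]
ft_force: [0.0, -0.3, -0.1]
grip_width: 0.0436
grip_force: 0.0
```

```bash
cat >> h.py <<'E'
def refine(o,p,q):
    bc=o["pos"];a=o["head"]
    for k in range(8):
        e=np.array([np.cos(a),np.sin(a)]);n=np.array([-e[1],e[0]])
        r=q[:,:2]-bc; k=abs(r@n)<.009; r=r[k&(abs(r@e)<.04)]
        w,V=np.linalg.eigh(np.cov(r.T)); v=V[:,1]*np.sign(V[:,1]@e); a=np.arctan2(v[1],v[0])
    o["head"]=round(float(a),3); return o
def look():
    im,d,P=cam("top"); p,L=clips(im,d,P,xr=(.36,.62),yr=(-.19,.19))
    for o in clip_poses(im,d,P):
        m=min(L,key=lambda m:np.hypot(*(p[m][:,:2].mean(0)-o["pos"])))
        o=refine(o,p,p[m]); print(o["hand"],o["pos"],o["head"],"size",o["size"],"zt",o["zt"])
    return im,d,P
E
python3 - <<'E'
from h import *
im,d,P=look()
goto(.544,-.2925,.047,np.pi/2)
E
```

```text
odd blob 64 [0.46872464 0.10969952 0.01395467]
LEFT [0.5524 0.0977] 0.893 size [0.031 0.077] zt 0.027
yaw 1.568 pos [ 0.5436 -0.2934  0.1222] pre-roll d (np.float64(0.0009), np.float64(0.0004), np.float64(0.0752)) | roll -0.002 | post-roll d (np.float64(0.0009), np.float64(0.0004), np.float64(0.0752)) q6 -0.67 t 2.4
```

arm_command(
  deltas=[0, 0, 0, 0.03, 0, 0, 0, 0, 0.025, 0, 0, 0, 0, 0.015, 0, 0, 0, 0, 0.005, 0, 0, 0, 0, 0, 0, -1, 0, 0, 0, 0, -1, 0, 0, 0, 0, -1, 0, 0, 0, 0, -1, 0, 0, 0, 0, -1, 0, 0, 0, 0],
  newtons=30,
)

```text
time: 3.65
position: [0.5441, -0.2937, 0.0479]
tool_rot: [0.707, 0.707, 0.0, 0.0]
ft_force: [-0.8, 0.4, 1.6]
grip_width: 0.012
grip_force: 30.0
```

arm_command(
  deltas=[-1, 0, 0, -0.01, 0, -1, 0, 0, -0.02, 0, -1, 0, 0, -0.02, 0, -1, 0.008, -0.04, 0, 0, -1, 0.008, -0.04, 0, 0, -1, 0.009, -0.04, 0, 0, -1, 0.009, -0.039, 0, 0, -1, 0, 0, 0, 0],
)

```text
time: 4.65
position: [0.3817, -0.2574, 0.0978]
tool_rot: [0.708, 0.706, 0.0, -0.002]
ft_force: [-0.0, -0.5, -1.8]
grip_width: 0.0118
grip_force: 30.0
```

arm_command(
  deltas=[-1, 0, 0, 0.03, 0, -1, 0, 0, 0.025, 0, -1, 0, 0, 0.015, 0, -1, 0, 0, 0.01, 0, -1, 0, 0, 0.005, 0, -1, 0, 0, 0, 0],
)

```text
time: 5.4
position: [0.3852, -0.2598, 0.0126]
tool_rot: [0.707, 0.707, -0.0, 0.0]
ft_force: [0.3, -0.1, -0.9]
grip_width: 0.0118
grip_force: 30.0
```

arm_command(
  deltas=[-1, 0, 0, 0.0007, 0, -1, 0, 0, 0, 0, 0, 0, 0, 0, 0, 0, 0, 0, 0, 0, 0, 0, 0, -0.01, 0, 0, 0, 0, -0.05, 0, 0, 0, 0, -0.05, 0, 0, 0, 0, 0, 0],
)

```text
time: 6.4
position: [0.3867, -0.2614, 0.1256]
tool_rot: [0.707, 0.707, -0.0, 0.005]
ft_force: [0.5, 0.4, 0.1]
grip_width: 0.0435
grip_force: 0.0
```

arm_command(
  deltas=[0, 0.03, 0.008, 0, 0, 0, 0.05, 0.014, 0, 0, 0, 0.05, 0.014, 0, 0, 0, 0.05, 0.014, 0, 0, 0, 0.05, 0.014, 0, 0, 0, 0.05, 0.014, 0, 0, 0, 0.05, 0.014, 0, 0, 0, 0.05, 0.014, 0, 0, 0, 0.05, 0.014, 0, 0, 0, 0.05, 0.014, 0, 0, 0, 0.05, 0.009, 0, 0.01, 0, 0.01, 0, 0, 0.006],
)

```text
time: 7.9
position: [0.5276, 0.2832, 0.1209]
tool_rot: [0.712, 0.703, -0.0, -0.0]
ft_force: [0.5, -0.5, -0.2]
grip_width: 0.0434
grip_force: 0.0
```

arm_command(
  deltas=[0, 0, 0, 0, 0],
)

```text
time: 8.02
position: [0.5266, 0.2803, 0.1208]
tool_rot: [0.712, 0.702, -0.001, -0.0]
ft_force: [-0.2, 0.0, -0.1]
grip_width: 0.0431
grip_force: 0.0
```

```bash
python3 - <<'E'
from h import *
im,d,P=look()
goto(.528,.2797,.047,np.pi/2-.016)
np.savez("t1",im=im,d=d); save(im,"t1.png")
E
```

```text
LEFT [ 0.555  -0.0982] -1.961 size [0.037 0.076] zt 0.028
RIGHT [0.5527 0.0979] 0.885 size [0.03  0.074] zt 0.03
LEFT [0.4597 0.103 ] -2.598 size [0.033 0.072] zt 0.027
LEFT [0.4446 0.003 ] -0.171 size [0.037 0.074] zt 0.028
LEFT [ 0.4304 -0.0961] -2.566 size [0.037 0.075] zt 0.028
yaw 1.555 pos [0.5268 0.2795 0.121 ] pre-roll d (np.float64(0.0003), np.float64(0.0012), np.float64(0.074)) | roll 0.0 | post-roll d (np.float64(0.0003), np.float64(0.0012), np.float64(0.074)) q6 0.32 t 8.075
```

arm_command(
  deltas=[0, 0, 0.001, 0.03, 0, 0, 0, 0, 0.025, 0, 0, 0, 0, 0.015, 0, 0, 0, 0, 0.003, 0, 0, 0, 0, 0, 0, -1, 0, 0, 0, 0, -1, 0, 0, 0, 0, -1, 0, 0, 0, 0, -1, 0, 0, 0, 0, -1, 0, 0, 0, 0],
)

```text
time: 9.32
position: [0.5291, 0.2806, 0.0491]
tool_rot: [0.713, 0.701, 0.0, 0.0]
ft_force: [0.7, -0.7, 1.7]
grip_width: 0.0118
grip_force: 30.0
```

```bash
cat >> h.py <<'E'
def refine(o,p,q):
    bc=o["pos"];a=o["head"]
    for k in range(8):
        e=np.array([np.cos(a),np.sin(a)]);n=np.array([-e[1],e[0]])
        r=q[:,:2]-bc; k=abs(r@n)<.009; r=r[k&(abs(r@e)<.04)]
        w,V=np.linalg.eigh(np.cov(r.T)); v=V[:,1]*np.sign(V[:,1]@e); a=np.arctan2(v[1],v[0])
    r=q[:,:2]-bc; t=r[(abs(r@n)>.012)]
    o["toe"]=(len(t),np.round([(t@e).mean(),(t@n).mean()],3).tolist())
    if (t@e).mean()<0: a=a+np.pi
    o["hand"]="LEFT" if (t@e).mean()*(t@n).mean()>0 else "RIGHT"
    o["head"]=round(float((a+np.pi)%(2*np.pi)-np.pi),3); return o
def look(xr=(.36,.62),yr=(-.19,.19)):
    im,d,P=cam("top"); p,L=clips(im,d,P,xr=xr,yr=yr)
    for o in clip_poses(im,d,P,xr,yr):
        m=min(L,key=lambda m:np.hypot(*(p[m][:,:2].mean(0)-o["pos"])))
        o=refine(o,p,p[m]); print(o["hand"],o["pos"],o["head"],"zt",o["zt"],"toe",o["toe"])
    return im,d,P
E
python3 - <<'E'
from h import *
im,d,P=look()
E
```

```text
LEFT [0.5524 0.0978] 0.882 zt 0.028 toe (21, [0.03, 0.018])
LEFT [ 0.5554 -0.0978] -1.951 zt 0.028 toe (24, [0.029, 0.018])
RIGHT [0.4596 0.1029] -2.618 zt 0.028 toe (23, [0.028, -0.018])
RIGHT [0.4445 0.0029] -0.16 zt 0.029 toe (20, [0.029, -0.018])
LEFT [ 0.4308 -0.0962] -2.578 zt 0.028 toe (22, [0.029, 0.018])
```

arm_command(
  deltas=[-1, 0, 0, -0.01, 0, -1, 0, 0, -0.02, 0, -1, 0, 0, -0.02, 0, -1, -0.015, -0.04, 0, 0, -1, -0.015, -0.04, 0, 0, -1, -0.014, -0.039, 0, 0, -1, -0.014, -0.039, 0, 0, -1, 0, 0, 0, 0],
)

```text
time: 10.38
position: [0.3652, 0.2237, 0.099]
tool_rot: [0.713, 0.702, -0.003, -0.001]
ft_force: [-0.3, -0.0, -0.1]
grip_width: 0.0117
grip_force: 30.0
```

arm_command(
  deltas=[-1, 0, 0, 0.03, 0, -1, 0, 0, 0.025, 0, -1, 0, 0, 0.015, 0, -1, 0, 0, 0.01, 0, -1, 0, 0, 0.005, 0, -1, 0, 0, 0, 0],
)

```text
time: 11.12
position: [0.3704, 0.2251, 0.0139]
tool_rot: [0.713, 0.701, 0.0, 0.0]
ft_force: [-0.4, -0.2, -0.5]
grip_width: 0.0116
grip_force: 30.0
```

arm_command(
  deltas=[-1, 0, 0, 0.001, 0, -1, 0, 0, 0, 0, 0, 0, 0, 0, 0, 0, 0, 0, 0, 0, 0, 0, 0, -0.01, 0, 0, 0, 0, -0.04, 0, 0, 0, 0, -0.03, 0, 0, -0.04, 0.03, 0, 0, 0, -0.04, 0.03, 0, 0, 0, -0.04, 0.031, 0, 0, 0, 0, 0, 0, 0.147, 0, 0, 0, 0, 0.147],
)

```text
time: 12.62
position: [0.4594, 0.1026, 0.0935]
tool_rot: [0.81, 0.587, 0.0, 0.0]
ft_force: [-0.9, -0.6, 0.1]
grip_width: 0.0439
grip_force: 0.0
```

arm_command(
  deltas=[0, 0, 0, 0, 0.147, 0, 0, 0, 0, 0.147, 0, 0, 0, 0, 0.147, 0, 0, 0, 0, 0.147, 0, 0, 0, 0, 0.147, 0, 0, 0, 0, 0],
)

```text
time: 13.38
position: [0.459, 0.1035, 0.0934]
tool_rot: [0.965, 0.261, 0.0, 0.0]
ft_force: [0.0, 0.4, 0.5]
grip_width: 0.0436
grip_force: 0.0
```

```bash
python3 - <<'E'
from h import *
goto(.4596,.1029,.004,.524)
im,d,P=look(yr=(-.15,.15)); p=pts(d,P)
for b in [(180,270,150,225),(172,270,340,410)]:
    m=np.zeros(d.shape,bool); m[b[0]:b[1],b[2]:b[3]]=1
    q=p[m&(p[...,2]>.027)&(p[...,2]<.05)&(p[...,0]<.42)]; print("handle",len(q),q.mean(0).round(3))
    q=p[m&(p[...,2]>.036)&(p[...,2]<.05)]; r=cv2.minAreaRect(q[:,:2].astype(np.float32)); print("rim",r)
    q=p[m&(p[...,2]<.02)&(p[...,0]>.47)&(p[...,0]<.6)]; print("floor",len(q),np.median(q,0).round(3))
save(cv2.resize(im[170:275,140:420],None,fx=2.85,fy=2.85,interpolation=cv2.INTER_CUBIC),"crop1.png")
E
```

```text
yaw 0.528 pos [0.459  0.1035 0.0934] pre-roll d (np.float64(0.0002), np.float64(0.0009), np.float64(0.0894)) | roll 0.004 | post-roll d (np.float64(0.0002), np.float64(0.0009), np.float64(0.0894)) q6 1.03 t 13.375
LEFT [ 0.5549 -0.0986] -1.976 zt 0.028 toe (25, [-0.029, -0.02])
RIGHT [0.4446 0.003 ] -0.156 zt 0.029 toe (20, [0.029, -0.018])
LEFT [ 0.4308 -0.0958] -2.56 zt 0.028 toe (22, [0.028, 0.018])
handle 0 [nan nan nan]
rim ((0.5207074880599976, 0.2820672392845154), (0.14525572955608368, 0.11667856574058533), 87.50669860839844)
floor 1612 [0.551 0.311 0.002]
handle 85 [ 0.385 -0.26   0.033]
rim ((0.4878650903701782, -0.29586905241012573), (0.21492677927017212, 0.14421984553337097), 1.5495737791061401)
floor 2570 [ 0.535 -0.289  0.003]<stdin>:6: RuntimeWarning: Mean of empty slice.
  ret = um.true_divide(
```

View pics/crop1.png

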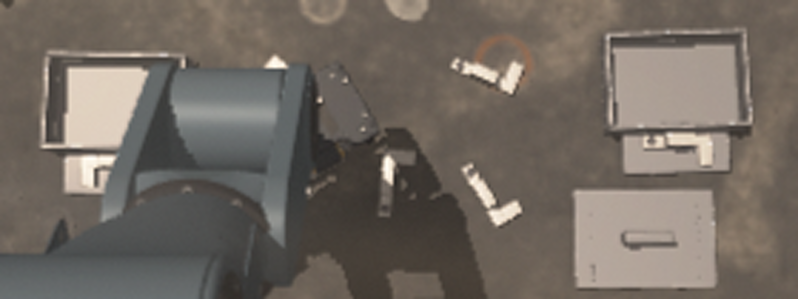

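Both trays are open. The right lid lies flat at crop pixel (645,240), and the arm is above clip B. Grasping it now.

arm_command(
  deltas=[0, 0, 0.001, 0.035, 0, 0, 0, 0, 0.03, 0, 0, 0, 0, 0.017, 0, 0, 0, 0, 0.006, 0, 0, 0, 0, 0, 0, -1, 0, 0, 0, 0, -1, 0, 0, 0, 0, -1, 0, 0, 0, 0, -1, 0, 0, 0, 0, -1, 0, 0, 0, 0],
  newtons=30,
)

```text
time: 14.68
position: [0.4597, 0.1027, 0.0051]
tool_rot: [0.966, 0.26, 0.0, 0.0]
ft_force: [-0.1, -0.8, 2.8]
grip_width: 0.0119
grip_force: 30.0
```

arm_command(
  deltas=[-1, 0, 0, -0.02, 0, -1, 0, 0, -0.04, 0, -1, 0, 0, -0.04, 0, -1, 0, 0, 0, 0],
)

```text
time: 15.18
position: [0.4616, 0.1027, 0.1072]
tool_rot: [0.966, 0.26, 0.003, 0.001]
ft_force: [0.2, -0.2, 0.4]
grip_width: 0.0117
grip_force: 30.0
```

```bash
python3 - <<'E'
from h import *
goto(.544,-.264,.1,0)
E
```

```text
yaw 0.526 pos [0.4616 0.1027 0.1072] pre-roll d (np.float64(-0.1128), np.float64(0.3585), np.float64(0.0072)) | roll 0.526 | post-roll d (np.float64(0.0824), np.float64(0.3667), np.float64(0.0072)) q6 1.03 t 15.175
```

arm_command(
  deltas=[-1, 0, 0, 0, 0.13, -1, 0, 0, 0, 0.13, -1, 0, 0, 0, 0.133, -1, 0, 0, 0, 0.133, -1, 0.01, 0.045, 0, 0, -1, 0.01, 0.046, 0, 0, -1, 0.01, 0.046, 0, 0, -1, 0.01, 0.046, 0, 0, -1, 0.01, 0.046, 0, 0, -1, 0.01, 0.046, 0, 0, -1, 0.011, 0.046, 0, 0, -1, 0.011, 0.046, 0, 0],
)

```text
time: 16.68
position: [0.5408, -0.2654, 0.103]
tool_rot: [1.0, -0.0, -0.001, -0.001]
ft_force: [0.1, -0.8, -0.7]
grip_width: 0.0119
grip_force: 30.0
```

arm_command(
  deltas=[-1, 0, 0, 0, 0, -1, 0, 0, 0, 0],
)

```text
time: 16.92
position: [0.5401, -0.2632, 0.1032]
tool_rot: [1.0, -0.0, -0.002, -0.001]
ft_force: [-0.1, 0.7, 0.4]
grip_width: 0.0118
grip_force: 30.0
```

```bash
python3 - <<'E'
from h import *
goto(.544,-.264,.0105,0)
im,d,P=cam("top"); save(cv2.resize(im[150:275,220:440],None,fx=3.2,fy=3.2,interpolation=cv2.INTER_CUBIC),"crop2.png")
E
```

```text
yaw -0.001 pos [ 0.5401 -0.2632  0.1032] pre-roll d (np.float64(0.0039), np.float64(0.0008), np.float64(0.0927)) | roll -0.001 | post-roll d (np.float64(0.0039), np.float64(0.0008), np.float64(0.0927)) q6 0.93 t 16.925
```

arm_command(
  deltas=[-1, 0.004, 0, 0.03, 0, -1, 0, 0, 0.03, 0, -1, 0, 0, 0.02, 0, -1, 0, 0, 0.01, 0, -1, 0, 0, 0.002, 0, -1, 0, 0, 0, 0],
)

```text
time: 17.73
position: [0.5459, -0.2642, 0.0134]
tool_rot: [1.0, 0.0, 0.0, 0.0]
ft_force: [-0.1, 0.5, 0.1]
grip_width: 0.0118
grip_force: 30.0
```

arm_command(
  deltas=[-0.5, 0, 0, 0, 0, -0.5, 0, 0, 0, 0, -0.5, 0, 0, -0.01, 0, -0.5, 0, 0, -0.04, 0, -0.5, 0, 0, -0.04, 0],
)

```text
time: 18.35
position: [0.5454, -0.2644, 0.1042]
tool_rot: [1.0, -0.0, -0.0, -0.0]
ft_force: [0.4, -0.9, -0.2]
grip_width: 0.0219
grip_force: 0.0
```

```bash
python3 - <<'E'
from h import *
look(yr=(-.15,.16))
goto(.4446,.003,.09,-.16)
E
```

```text
RIGHT [0.5544 0.1008] 1.332 zt 0.029 toe (14, [0.024, -0.011])
yaw -0.0 pos [ 0.5484 -0.2663  0.1099] pre-roll d (np.float64(-0.1039), np.float64(-0.2693), np.float64(0.0199)) | roll 0.16 | post-roll d (np.float64(-0.1454), np.float64(-0.2494), np.float64(0.0199)) q6 0.94 t 18.4
```

arm_command(
  deltas=[0, -0.017, -0.044, 0, 0, 0, -0.017, -0.045, 0, 0, 0, -0.017, -0.045, 0, 0, 0, -0.017, -0.045, 0, 0, 0, -0.017, -0.045, 0, 0, 0, -0.016, -0.044, 0.01, 0, 0, 0, 0, 0.01, 0.16, 0, 0, 0, 0, 0, 0, 0, 0, 0, 0],
)

```text
time: 19.52
position: [0.4455, 0.0031, 0.0834]
tool_rot: [0.997, -0.079, 0.001, 0.0]
ft_force: [-0.3, 0.1, 0.0]
grip_width: 0.0434
grip_force: 0.0
```

```bash
python3 - <<'E'
from h import *
look(yr=(-.15,.16))
goto(.4446,.003,.0045,-.16)
E
```

```text
odd blob 81 [ 0.41378336 -0.11162161  0.00758614]
LEFT [0.5545 0.1008] 0.919 zt 0.029 toe (21, [0.025, 0.019])
LEFT [ 0.5555 -0.0982] -1.94 zt 0.028 toe (23, [0.028, 0.018])
yaw -0.159 pos [0.4455 0.003  0.0834] pre-roll d (np.float64(-0.0008), np.float64(0.0001), np.float64(0.0789)) | roll 0.001 | post-roll d (np.float64(-0.0008), np.float64(0.0001), np.float64(0.0789)) q6 1.49 t 19.575
```

```bash
python3 - <<'E'
from h import *
im,d,P=cam("side"); p,L=clips(im,d,P,xr=(.36,.62),yr=(-.15,.16))
for m in L:
    q=p[m]; b=q[(q[:,2]>.019)&(q[:,2]<.03)]; print(m.sum(),q.mean(0).round(3),b.mean(0).round(3))
E
```

```text
88 [ 0.557 -0.098  0.013] [ 0.556 -0.097  0.024]
45 [ 0.415 -0.109  0.01 ] [ 0.421 -0.099  0.023]
114 [0.447 0.003 0.012] [0.444 0.005 0.024]
127 [0.554 0.108 0.012] [0.553 0.1   0.023]
```

C is where it was expected, so I'll grasp it.

arm_command(
  deltas=[0, -0.001, 0, 0.03, 0, 0, 0, 0, 0.03, 0, 0, 0, 0, 0.015, 0, 0, 0, 0, 0.004, 0, 0, 0, 0, 0, 0, -1, 0, 0, 0, 0, -1, 0, 0, 0, 0, -1, 0, 0, 0, 0, -1, 0, 0, 0, 0, -1, 0, 0, 0, 0],
)

```text
time: 20.88
position: [0.4437, 0.0038, 0.0041]
tool_rot: [0.997, -0.08, 0.0, 0.0]
ft_force: [0.0, 0.1, 3.6]
grip_width: 0.0116
grip_force: 30.0
```

arm_command(
  deltas=[-1, 0, 0, -0.02, 0, -1, 0, 0, -0.04, 0, -1, 0, 0, -0.04, 0, -1, 0, 0, 0, -0.16, -1, 0, 0, 0, 0],
)

```text
time: 21.5
position: [0.4435, 0.0039, 0.1042]
tool_rot: [1.0, -0.001, 0.0, 0.0]
ft_force: [-0.4, -0.0, -0.4]
grip_width: 0.0121
grip_force: 30.0
```

```bash
python3 - <<'E'
from h import *
goto(.545,-.324,.1,0)
E
```

```text
yaw -0.002 pos [0.4435 0.0039 0.1042] pre-roll d (np.float64(0.1021), np.float64(0.3277), np.float64(0.0042)) | roll -0.002 | post-roll d (np.float64(0.1015), np.float64(0.3279), np.float64(0.0042)) q6 1.33 t 21.5
```

arm_command(
  deltas=[-1, 0.012, 0.041, 0, 0, -1, 0.013, 0.041, 0, 0, -1, 0.013, 0.041, 0, 0, -1, 0.013, 0.041, 0, 0, -1, 0.013, 0.041, 0, 0, -1, 0.013, 0.041, 0, 0, -1, 0.013, 0.041, 0, 0, -1, 0.012, 0.041, 0, 0, -1, 0, 0, 0, 0, -1, 0, 0, 0, 0],
)

```text
time: 22.75
position: [0.5443, -0.323, 0.1024]
tool_rot: [1.0, -0.001, -0.001, -0.001]
ft_force: [-1.0, -0.8, -0.5]
grip_width: 0.0116
grip_force: 30.0
```

```bash
python3 - <<'E'
from h import *
goto(.545,-.324,.0095,0)
im,d,P=cam("top"); save(cv2.resize(im[150:275,220:440],None,fx=3.2,fy=3.2,interpolation=cv2.INTER_CUBIC),"crop3.png")
E
```

```text
yaw -0.002 pos [ 0.5443 -0.323   0.1024] pre-roll d (np.float64(0.0008), np.float64(0.0009), np.float64(0.0929)) | roll -0.002 | post-roll d (np.float64(0.0007), np.float64(0.001), np.float64(0.0929)) q6 0.86 t 22.75
```

View pics/crop3.png

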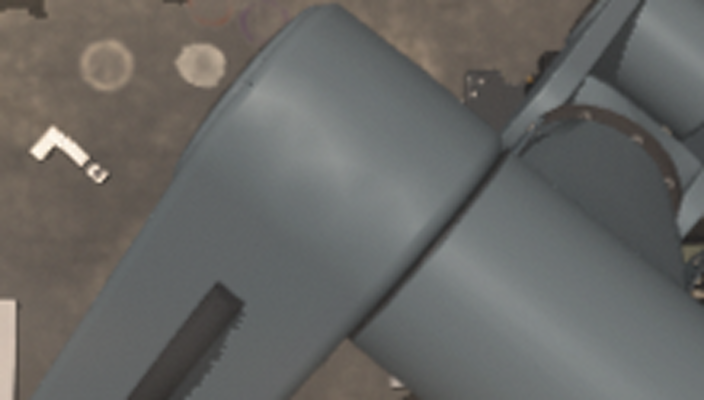

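In this view the arm covers the right tray, so only clip A is visible, at (65,155). The placing is dead-reckoned, so I'll descend.

arm_command(
  deltas=[-1, 0, 0.001, 0.03, 0, -1, 0, 0, 0.03, 0, -1, 0, 0, 0.02, 0, -1, 0, 0, 0.01, 0, -1, 0, 0, 0.002, 0, -1, 0, 0, 0, 0],
)

```text
time: 23.55
position: [0.546, -0.3255, 0.0125]
tool_rot: [1.0, -0.0, 0.001, 0.0]
ft_force: [0.5, 0.3, -1.6]
grip_width: 0.0118
grip_force: 30.0
```

arm_command(
  deltas=[-0.5, 0, 0, 0, 0, -0.5, 0, 0, 0, 0, -0.5, 0, 0, -0.01, 0, -0.5, 0, 0, -0.04, 0, -0.5, 0, 0, -0.04, 0, 0, -0.01, -0.04, 0, 0, 0, -0.01, -0.04, 0, 0, 0, -0.01, -0.04, 0, 0, 0, 0, 0, 0, 0],
)

```text
time: 24.68
position: [0.5139, -0.2019, 0.1025]
tool_rot: [1.0, 0.001, -0.001, -0.001]
ft_force: [0.4, 0.4, 0.3]
grip_width: 0.0426
grip_force: 0.0
```

```bash
python3 - <<'E'
from h import *
goto(.4308,-.096,.09,.57)
im,d,P=cam("side"); save(cv2.resize(im[130:320,180:360],None,fx=3.1,fy=3.1,interpolation=cv2.INTER_CUBIC),"crop4.png")
p,L=clips(im,d,P,xr=(.36,.62),yr=(-.15,.16))
for m in L:
    q=p[m]; b=q[(q[:,2]>.019)&(q[:,2]<.03)]; print(m.sum(),q.mean(0).round(3),b.mean(0).round(3))
E
```

```text
yaw 0.003 pos [ 0.5139 -0.2019  0.1025] pre-roll d (np.float64(-0.0828), np.float64(-0.1062), np.float64(0.0125)) | roll -0.567 | post-roll d (np.float64(-0.0128), np.float64(-0.134), np.float64(0.0125)) q6 0.99 t 24.675
85 [ 0.557 -0.099  0.013] [ 0.556 -0.096  0.023]
102 [ 0.43  -0.096  0.013] [ 0.431 -0.094  0.023]
131 [0.554 0.107 0.012] [0.552 0.1   0.024]
```

View pics/crop4.png

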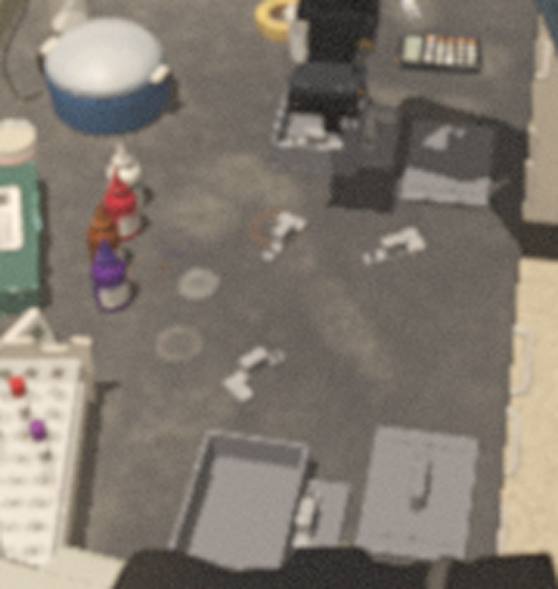

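arm_command(
  deltas=[0, -0.027, -0.036, 0, 0, 0, -0.028, -0.035, 0, 0, 0, -0.028, -0.035, 0.01, 0, 0, 0, 0, 0, -0.14, 0, 0, 0, 0, -0.14, 0, 0, 0, 0, -0.143, 0, 0, 0, 0, -0.143, 0, 0, 0, 0, 0],
)

```text
time: 25.72
position: [0.434, -0.1007, 0.0922]
tool_rot: [0.961, 0.278, 0.001, 0.001]
ft_force: [-0.5, 0.5, -1.0]
grip_width: 0.0438
grip_force: 0.0
```

```bash
python3 - <<'E'
from h import *
goto(.4308,-.096,.0045,.57)
E
```

```text
yaw 0.563 pos [ 0.434  -0.1007  0.0922] pre-roll d (np.float64(-0.0002), np.float64(-0.0056), np.float64(0.0877)) | roll -0.007 | post-roll d (np.float64(-0.0002), np.float64(-0.0056), np.float64(0.0877)) q6 0.53 t 25.725
```

arm_command(
  deltas=[0, 0, -0.0055, 0.03, -0.007, 0, 0, 0, 0.03, 0, 0, 0, 0, 0.02, 0, 0, 0, 0, 0.007, 0, 0, 0, 0, 0, 0, -1, 0, 0, 0, 0, -1, 0, 0, 0, 0, -1, 0, 0, 0, 0, -1, 0, 0, 0, 0, -1, 0, 0, 0, 0],
)

```text
time: 26.98
position: [0.4299, -0.0947, 0.0051]
tool_rot: [0.959, 0.283, 0.0, 0.0]
ft_force: [-0.5, 0.2, 4.2]
grip_width: 0.0117
grip_force: 30.0
```

arm_command(
  deltas=[-1, 0, 0, -0.02, 0, -1, 0, 0, -0.04, 0, -1, 0, 0, -0.04, 0, -1, 0, 0, 0, 0.14, -1, 0, 0, 0, 0.15, -1, 0, 0, 0, 0.15, -1, 0, 0, 0, 0.146, -1, 0, 0, 0, 0],
)

```text
time: 27.98
position: [0.4293, -0.0944, 0.1047]
tool_rot: [1.0, -0.006, -0.0, -0.0]
ft_force: [0.2, -0.3, -0.6]
grip_width: 0.012
grip_force: 30.0
```

```bash
python3 - <<'E'
from h import *
goto(.529,.320,.1,-.016)
E
```

```text
yaw -0.012 pos [ 0.4293 -0.0944  0.1047] pre-roll d (np.float64(0.0949), np.float64(-0.4155), np.float64(0.0047)) | roll 0.004 | post-roll d (np.float64(0.093), np.float64(-0.4159), np.float64(0.0047)) q6 1.11 t 27.975
```

arm_command(
  deltas=[-1, 0.009, -0.041, 0, 0.004, -1, 0.009, -0.041, 0, 0, -1, 0.009, -0.041, 0, 0, -1, 0.009, -0.041, 0, 0, -1, 0.01, -0.042, 0, 0, -1, 0.01, -0.042, 0, 0, -1, 0.01, -0.042, 0, 0, -1, 0.009, -0.042, 0, 0, -1, 0.009, -0.042, 0, 0, -1, 0.009, -0.042, 0, 0, -1, 0, 0, 0, 0, -1, 0, 0, 0, 0],
)

```text
time: 29.48
position: [0.5286, 0.3193, 0.1043]
tool_rot: [1.0, -0.008, -0.001, 0.001]
ft_force: [-0.6, 0.2, -0.8]
grip_width: 0.0121
grip_force: 30.0
```

```bash
python3 - <<'E'
from h import *
goto(.529,.320,.0095,-.016)
E
```

```text
yaw -0.015 pos [0.5286 0.3193 0.1043] pre-roll d (np.float64(0.0004), np.float64(-0.0007), np.float64(0.0948)) | roll 0.001 | post-roll d (np.float64(0.0004), np.float64(-0.0007), np.float64(0.0948)) q6 1.95 t 29.475
```

arm_command(
  deltas=[-1, 0, 0, 0.03, 0, -1, 0, 0, 0.03, 0, -1, 0, 0, 0.02, 0, -1, 0, 0, 0.01, 0, -1, 0, 0, 0.0045, 0, -1, 0, 0, 0, 0],
)

```text
time: 30.22
position: [0.53, 0.3199, 0.0107]
tool_rot: [1.0, -0.009, 0.0, -0.0]
ft_force: [-0.2, -0.3, 0.6]
grip_width: 0.0117
grip_force: 30.0
```

arm_command(
  deltas=[-0.6, 0, 0, 0, 0, -0.6, 0, 0, 0, 0, -0.6, 0, 0, -0.01, 0, -0.6, 0, 0, -0.04, 0, -0.6, 0, 0, -0.04, 0, 0, 0, 0.04, 0, 0, 0, 0, 0.04, 0, 0, 0, 0, 0.04, 0, 0, 0, 0, 0.04, 0, 0, 0, 0, 0.02, 0, 0, 0, 0, 0, 0, 0],
)

```text
time: 31.6
position: [0.5269, 0.1391, 0.1009]
tool_rot: [1.0, -0.01, 0.0, -0.0]
ft_force: [0.2, 0.2, -0.7]
grip_width: 0.0435
grip_force: 0.0
```

```bash
python3 - <<'E'
from h import *
look(yr=(-.15,.16))
goto(.5545,.1,.09,.9)
im,d,P=cam("side"); p,L=clips(im,d,P,xr=(.36,.62),yr=(-.15,.16))
for m in L:
    q=p[m]; b=q[(q[:,2]>.019)&(q[:,2]<.03)]; print(m.sum(),q.mean(0).round(3),b.mean(0).round(3))
E
```

```text
odd blob 44 [0.3902411  0.15587008 0.0074044 ]
LEFT [ 0.5552 -0.0986] -1.972 zt 0.029 toe (26, [0.022, 0.018])
yaw -0.018 pos [0.5269 0.1401 0.1008] pre-roll d (np.float64(0.0283), np.float64(0.0396), np.float64(0.0108)) | roll -0.918 | post-roll d (np.float64(-0.0142), np.float64(0.0465), np.float64(0.0108)) q6 1.64 t 31.65
78 [0.559 0.115 0.011] [0.558 0.107 0.023]
```

arm_command(
  deltas=[0.3, 0.014, 0.02, 0, 0, 0.3, 0.014, 0.02, 0, 0, 0.3, 0, 0, 0.005, -0.15, 0.3, 0, 0, 0.005, -0.15, 0.3, 0, 0, 0, -0.155, 0.3, 0, 0, 0, -0.155, 0.3, 0, 0, 0, -0.155, 0.3, 0, 0, 0, -0.15, 0.3, 0, 0, 0, 0],
)

```text
time: 32.83
position: [0.5543, 0.0997, 0.0903]
tool_rot: [0.901, 0.433, 0.0, 0.0]
ft_force: [-0.5, 0.2, -0.7]
grip_width: 0.0563
grip_force: 0.0
```

```bash
python3 - <<'E'
from h import *
look(yr=(-.15,.16))
goto(.553,.099,.0045,.9)
im,d,P=cam("side"); p,L=clips(im,d,P,xr=(.36,.62),yr=(-.15,.16))
for m in L:
    q=p[m]; b=q[(q[:,2]>.019)&(q[:,2]<.03)]; print(m.sum(),q.mean(0).round(3),b.mean(0).round(3),len(b))
save(cv2.resize(im[200:300,220:320],None,fx=5,fy=5,interpolation=cv2.INTER_CUBIC),"crop5.png")
E
```

```text
LEFT [ 0.5553 -0.0982] -1.94 zt 0.028 toe (29, [0.022, 0.019])
yaw 0.896 pos [0.5542 0.0996 0.0903] pre-roll d (np.float64(-0.0013), np.float64(-0.0006), np.float64(0.0858)) | roll -0.004 | post-roll d (np.float64(-0.0013), np.float64(-0.0006), np.float64(0.0858)) q6 0.65 t 32.875
120 [0.554 0.107 0.013] [0.552 0.101 0.024] 35
```

View pics/crop5.png

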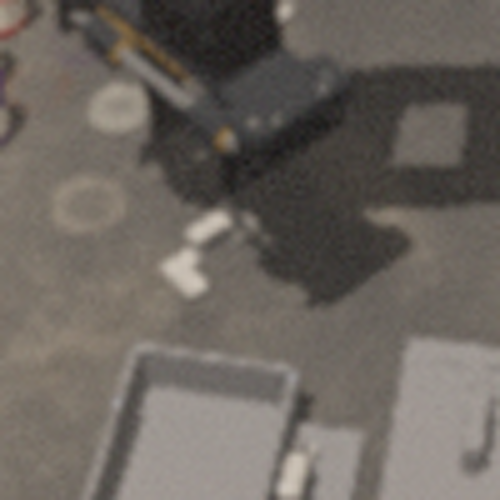

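Clip A is in place under the gripper at (200,240). Grasping it.

arm_command(
  deltas=[0.3, -0.001, 0, 0.03, -0.004, 0.3, 0, 0, 0.03, 0, 0.3, 0, 0, 0.019, 0, 0.3, 0, 0, 0.006, 0, 0.3, 0, 0, 0, 0, -1, 0, 0, 0, 0, -1, 0, 0, 0, 0, -1, 0, 0, 0, 0, -1, 0, 0, 0, 0, -1, 0, 0, 0, 0, -1, 0, 0, 0, 0],
)

```text
time: 34.3
position: [0.5533, 0.0986, 0.0054]
tool_rot: [0.9, 0.436, 0.0, 0.0]
ft_force: [0.4, -0.2, 0.5]
grip_width: 0.0121
grip_force: 30.0
```

arm_command(
  deltas=[-1, 0, 0, -0.02, 0, -1, 0, 0, -0.04, 0, -1, 0, 0, -0.04, 0, -1, 0, 0, 0, 0.15, -1, 0, 0, 0, 0.15, -1, 0, 0, 0, 0.15, -1, 0, 0, 0, 0.15, -1, 0, 0, 0, 0.15, -1, 0, 0, 0, 0.166, -1, 0, 0, 0, 0],
)

```text
time: 35.55
position: [0.5529, 0.0986, 0.1052]
tool_rot: [1.0, -0.006, -0.0, -0.0]
ft_force: [0.3, 0.6, -0.6]
grip_width: 0.0118
grip_force: 30.0
```

```bash
python3 - <<'E'
from h import *
goto(.529,.240,.1,-.016)
E
```

```text
yaw -0.012 pos [0.5529 0.0986 0.1052] pre-roll d (np.float64(-0.0257), np.float64(-0.1411), np.float64(0.0052)) | roll 0.004 | post-roll d (np.float64(-0.0262), np.float64(-0.141), np.float64(0.0052)) q6 1.56 t 35.55
```

arm_command(
  deltas=[-1, -0.006, -0.035, 0, 0.004, -1, -0.007, -0.035, 0, 0, -1, -0.007, -0.036, 0, 0, -1, -0.006, -0.035, 0, 0, -1, 0, 0, 0, 0, -1, 0, 0, 0, 0],
)

```text
time: 36.3
position: [0.5295, 0.2397, 0.1052]
tool_rot: [1.0, -0.008, -0.0, 0.0]
ft_force: [-0.5, -0.1, -0.1]
grip_width: 0.012
grip_force: 30.0
```

```bash
python3 - <<'E'
from h import *
goto(.529,.240,.0095,-.016)
im,d,P=cam("side"); save(cv2.resize(im[230:330,200:320],None,fx=5,fy=5,interpolation=cv2.INTER_CUBIC),"crop6.png")
E
```

```text
yaw -0.016 pos [0.5295 0.2397 0.1052] pre-roll d (np.float64(-0.0005), np.float64(-0.0002), np.float64(0.0957)) | roll -0.0 | post-roll d (np.float64(-0.0005), np.float64(-0.0002), np.float64(0.0957)) q6 1.82 t 36.3
```

View pics/crop6.png

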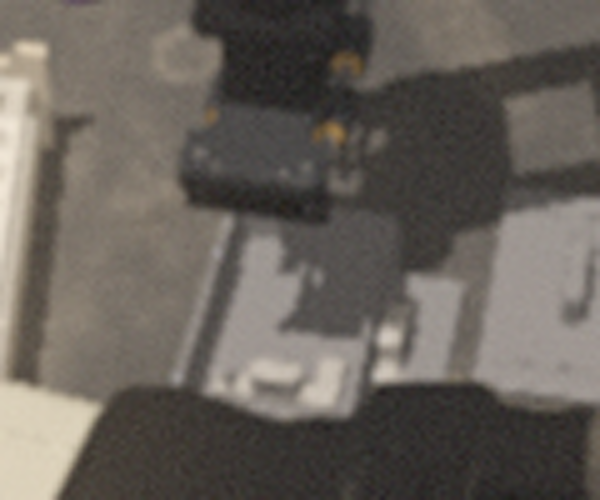

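E lies flat in the left tray at (280,385). Clip A is held above its slot, so I'll lower it.

arm_command(
  deltas=[-1, 0, 0, 0.03, 0, -1, 0, 0, 0.03, 0, -1, 0, 0, 0.02, 0, -1, 0, 0, 0.01, 0, -1, 0, 0, 0.005, 0, -1, 0, 0, 0, 0],
)

```text
time: 37.1
position: [0.53, 0.2398, 0.0106]
tool_rot: [1.0, -0.009, 0.0, -0.0]
ft_force: [0.6, 0.1, -1.5]
grip_width: 0.0119
grip_force: 30.0
```

arm_command(
  deltas=[-0.6, 0, 0, 0, 0, -0.6, 0, 0, 0, 0, -0.6, 0, 0, -0.01, 0, -0.6, 0, 0, -0.04, 0, -0.6, 0, 0, -0.04, 0, 0, 0, 0.04, 0, 0, 0, 0, 0.04, 0, 0, 0, 0, 0.04, 0, 0, 0, 0, 0.04, 0, 0, 0, 0, 0.04, 0, 0, 0, 0, 0, 0, 0],
)

```text
time: 38.48
position: [0.5266, 0.0377, 0.1012]
tool_rot: [1.0, -0.011, 0.001, 0.0]
ft_force: [0.0, 0.2, -0.9]
grip_width: 0.0435
grip_force: 0.0
```

```bash
python3 - <<'E'
from h import *
look(yr=(-.15,.16))
goto(.5553,-.098,.09,1.19)
im,d,P=cam("side"); p,L=clips(im,d,P,xr=(.36,.62),yr=(-.15,.16))
for m in L:
    q=p[m]; b=q[(q[:,2]>.019)&(q[:,2]<.03)]; print(m.sum(),q.mean(0).round(3),b.mean(0).round(3),len(b))
E
```

```text
LEFT [ 0.5548 -0.099 ] -1.967 zt 0.029 toe (30, [0.02, 0.014])
yaw -0.021 pos [0.5263 0.0391 0.1011] pre-roll d (np.float64(0.0319), np.float64(0.1365), np.float64(0.0111)) | roll -1.211 | post-roll d (np.float64(-0.1165), np.float64(0.0779), np.float64(0.0111)) q6 1.45 t 38.525
```

arm_command(
  deltas=[0.3, 0.008, 0.034, 0, 0, 0.3, 0.008, 0.034, 0, 0, 0.3, 0.008, 0.034, 0.005, 0, 0.3, 0.008, 0.034, 0.005, -0.15, 0.3, 0, 0, 0, -0.15, 0.3, 0, 0, 0, -0.15, 0.3, 0, 0, 0, -0.15, 0.3, 0, 0, 0, -0.15, 0.3, 0, 0, 0, -0.15, 0.3, 0, 0, 0, -0.15, 0.3, 0, 0, 0, -0.161, 0.3, 0, 0, 0, 0],
)

```text
time: 40.08
position: [0.5557, -0.095, 0.0906]
tool_rot: [0.827, 0.562, 0.0, -0.0]
ft_force: [0.1, -0.6, 0.1]
grip_width: 0.0569
grip_force: 0.0
```

```bash
python3 - <<'E'
from h import *
look(yr=(-.15,.16))
goto(.5553,-.098,.0045,1.19)
im,d,P=cam("side"); p,L=clips(im,d,P,xr=(.36,.62),yr=(-.15,.16))
for m in L:
    q=p[m]; b=q[(q[:,2]>.019)&(q[:,2]<.03)]; print(m.sum(),q.mean(0).round(3),b.mean(0).round(3),len(b))
E
```

```text
yaw 1.192 pos [ 0.5557 -0.0952  0.0905] pre-roll d (np.float64(-0.0027), np.float64(0.0006), np.float64(0.086)) | roll 0.002 | post-roll d (np.float64(-0.0027), np.float64(0.0006), np.float64(0.086)) q6 0.01 t 40.125
91 [ 0.556 -0.098  0.013] [ 0.556 -0.097  0.023] 28
```

arm_command(
  deltas=[0.3, -0.003, 0.0005, 0.03, 0, 0.3, 0, 0, 0.03, 0, 0.3, 0, 0, 0.019, 0, 0.3, 0, 0, 0.006, 0, 0.3, 0, 0, 0, 0, -1, 0, 0, 0, 0, -1, 0, 0, 0, 0, -1, 0, 0, 0, 0, -1, 0, 0, 0, 0, -1, 0, 0, 0, 0, -1, 0, 0, 0, 0],
)

```text
time: 41.55
position: [0.5549, -0.0995, 0.0054]
tool_rot: [0.827, 0.562, 0.0, 0.0]
ft_force: [-0.6, -0.7, 1.4]
grip_width: 0.0119
grip_force: 30.0
```

arm_command(
  deltas=[-1, 0, 0, -0.02, 0, -1, 0, 0, -0.04, 0, -1, 0, 0, -0.04, 0, -1, 0, 0, 0, 0.15, -1, 0, 0, 0, 0.15, -1, 0, 0, 0, 0.15, -1, 0, 0, 0, 0.15, -1, 0, 0, 0, 0.15, -1, 0, 0, 0, 0.15, -1, 0, 0, 0, 0.15, -1, 0, 0, 0, 0.154, -1, 0, 0, 0, 0],
)

```text
time: 43.05
position: [0.5546, -0.0994, 0.1052]
tool_rot: [1.0, -0.005, -0.0, -0.0]
ft_force: [-0.0, -0.5, -0.1]
grip_width: 0.0118
grip_force: 30.0
```

```bash
python3 - <<'E'
from h import *
goto(.529,.280,.1,-.016)
E
```

```text
yaw -0.009 pos [ 0.5546 -0.0994  0.1052] pre-roll d (np.float64(-0.0292), np.float64(-0.3791), np.float64(0.0052)) | roll 0.007 | post-roll d (np.float64(-0.0317), np.float64(-0.3789), np.float64(0.0052)) q6 1.2 t 43.05
```

arm_command(
  deltas=[-1, -0.003, -0.042, 0, 0.007, -1, -0.003, -0.042, 0, 0, -1, -0.003, -0.042, 0, 0, -1, -0.004, -0.042, 0, 0, -1, -0.004, -0.042, 0, 0, -1, -0.004, -0.042, 0, 0, -1, -0.004, -0.042, 0, 0, -1, -0.003, -0.042, 0, 0, -1, -0.003, -0.043, 0, 0, -1, 0, 0, 0, 0, -1, 0, 0, 0, 0],
)

```text
time: 44.42
position: [0.53, 0.2797, 0.1051]
tool_rot: [1.0, -0.008, -0.0, 0.0]
ft_force: [-0.7, 1.1, 0.6]
grip_width: 0.0116
grip_force: 30.0
```

```bash
python3 - <<'E'
from h import *
goto(.529,.280,.0095,-.016)
im,d,P=cam("side"); p,L=clips(im,d,P,lo=.006,hi=.036,xr=(.49,.57),yr=(.21,.35))
for m in L: q=p[m]; b=q[(q[:,2]>.022)&(q[:,2]<.034)]; print(m.sum(),q.mean(0).round(3),b.mean(0).round(3),len(b))
E
```

```text
yaw -0.016 pos [0.53   0.2797 0.1051] pre-roll d (np.float64(-0.001), np.float64(-0.0003), np.float64(0.0956)) | roll -0.0 | post-roll d (np.float64(-0.001), np.float64(-0.0003), np.float64(0.0956)) q6 1.89 t 44.425
50 [0.51  0.242 0.015] [0.518 0.24  0.027] 10
177 [0.524 0.319 0.016] [0.528 0.321 0.027] 47
```

A and E measure y = 0.240 and 0.321, as planned, so the middle slot is free.

arm_command(
  deltas=[-1, 0, 0, 0.03, 0, -1, 0, 0, 0.03, 0, -1, 0, 0, 0.02, 0, -1, 0, 0, 0.01, 0, -1, 0, 0, 0.005, 0, -1, 0, 0, 0, 0],
)

```text
time: 45.22
position: [0.5309, 0.2797, 0.0106]
tool_rot: [1.0, -0.009, 0.0, -0.0]
ft_force: [0.5, 0.5, -0.1]
grip_width: 0.0116
grip_force: 30.0
```

arm_command(
  deltas=[-0.6, 0, 0, 0, 0, -0.6, 0, 0, 0, 0, -0.6, 0, 0, -0.01, 0, -0.6, 0, 0, -0.04, 0, -0.6, 0, 0, -0.04, 0, 0, -0.01, 0.045, 0, 0, 0, -0.01, 0.045, 0, 0, 0, -0.01, 0.045, 0, 0, 0, -0.01, 0.045, 0, 0, 0, -0.01, 0.045, 0, 0, 0, -0.01, 0.045, 0, 0, 0, 0, 0, 0, 0],
)

```text
time: 46.72
position: [0.4655, 0.0088, 0.1011]
tool_rot: [1.0, -0.012, 0.0, 0.0]
ft_force: [-0.3, 0.7, -0.6]
grip_width: 0.0433
grip_force: 0.0
```

```bash
python3 - <<'E'
from h import *
im,d,P=cam("top"); save(cv2.resize(im[130:275,120:430],None,fx=2.5,fy=2.5,interpolation=cv2.INTER_CUBIC),"crop7.png")
goto(.3704,.2251,.09,1.554)
E
```

```text
yaw -0.022 pos [0.4658 0.0101 0.1011] pre-roll d (np.float64(-0.1), np.float64(-0.2129), np.float64(0.0111)) | roll -1.576 | post-roll d (np.float64(0.2134), np.float64(-0.099), np.float64(0.0111)) q6 1.37 t 46.775
```

View pics/crop7.png

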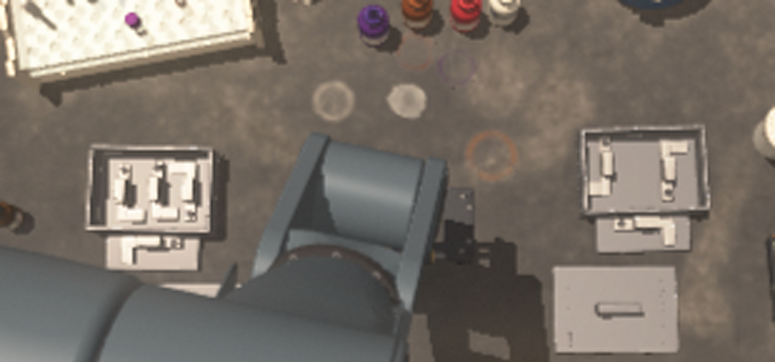

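Every clip lies flat in its tray: three in the left at (155,185), two in the right at (640,170), and no loose clips remain. Next, the left lid.

arm_command(
  deltas=[0, 0, 0, 0, -0.143, 0, 0, 0, 0, -0.143, 0, 0, 0, 0, -0.143, 0, 0, 0, 0, -0.143, 0, 0, 0, 0, -0.143, 0, 0, 0, 0, -0.143, 0, 0, 0, 0, -0.143, 0, 0, 0, 0, -0.143, 0, 0, 0, 0, -0.144, 0, 0, 0, 0, -0.144, 0, 0, 0, 0, -0.144, 0, 0, 0, 0, 0],
)

```text
time: 48.28
position: [0.466, 0.0124, 0.1007]
tool_rot: [0.712, 0.703, 0.0, 0.0]
ft_force: [-0.7, 0.3, -0.3]
grip_width: 0.0435
grip_force: 0.0
```

arm_command(
  deltas=[0, 0.042, -0.02, 0, 0, 0, 0.043, -0.02, 0, 0, 0, 0.043, -0.02, 0, 0, 0, 0.043, -0.02, 0, 0, 0, 0.042, -0.019, 0, 0, 0, 0, 0, 0, 0, 0, 0, 0, 0, 0],
)

```text
time: 49.15
position: [0.3696, 0.2258, 0.1005]
tool_rot: [0.712, 0.703, 0.0, 0.0]
ft_force: [0.9, -0.4, 0.8]
grip_width: 0.0438
grip_force: 0.0
```

```bash
python3 - <<'E'
from h import *
goto(.3704,.2251,.0125,1.554)
im,d,P=cam("side"); p=pts(d,P)
m=(p[...,0]>.32)&(p[...,0]<.42)&(p[...,1]>.14)&(p[...,1]<.31)&(p[...,2]>.024)&(p[...,2]<.042)
print("handle side",m.sum(),p[m].mean(0).round(4),cv2.minAreaRect(p[m][:,:2].astype(np.float32)))
E
```

```text
yaw 1.558 pos [0.3696 0.2258 0.1005] pre-roll d (np.float64(-0.0007), np.float64(0.0008), np.float64(0.088)) | roll 0.004 | post-roll d (np.float64(-0.0007), np.float64(0.0008), np.float64(0.088)) q6 0.3 t 49.15
handle side 68 [0.3693 0.2293 0.0313] ((0.3692300319671631, 0.2271208018064499), (0.052182286977767944, 0.011892217211425304), 88.93777465820312)
```

arm_command(
  deltas=[0, -0.0007, 0.0008, 0.03, 0.004, 0, 0, 0, 0.03, 0, 0, 0, 0, 0.02, 0, 0, 0, 0, 0.0075, 0, 0, 0, 0, 0, 0, -1, 0, 0, 0, 0, -1, 0, 0, 0, 0, -1, 0, 0, 0, 0, -1, 0, 0, 0, 0, -1, 0, 0, 0, 0],
  newtons=35,
)

```text
time: 50.45
position: [0.3703, 0.2248, 0.0131]
tool_rot: [0.713, 0.701, 0.0, 0.0]
ft_force: [0.1, 0.7, 3.8]
grip_width: 0.0115
grip_force: 35.0
```

arm_command(
  deltas=[-1, 0, 0, -0.02, 0, -1, 0, 0, -0.04, 0, -1, 0, 0, -0.03, 0, -1, 0.012, 0.04, 0, 0, -1, 0.014, 0.04, 0, 0, -1, 0.015, 0.04, 0, 0, -1, 0.014, 0.038, 0, 0, -1, 0, 0, 0, 0, -1, 0, 0, 0, 0],
)

```text
time: 51.58
position: [0.5272, 0.2765, 0.102]
tool_rot: [0.713, 0.701, -0.002, -0.001]
ft_force: [-0.5, 0.4, -1.6]
grip_width: 0.0114
grip_force: 35.0
```

```bash
python3 - <<'E'
from h import *
goto(.529,.2806,.0491,1.554)
im,d,P=cam("side"); p=pts(d,P)
h=status.get_obs()["position"]; zt=h[2]
m=(p[...,0]>.45)&(p[...,0]<.6)&(p[...,1]>.15)&(p[...,1]<.4)&(abs(p[...,2]-(zt-.005))<.006)
print("plate side",m.sum(),p[m].mean(0).round(4),cv2.minAreaRect(p[m][:,:2].astype(np.float32)))
E
```

```text
yaw 1.554 pos [0.5272 0.2765 0.102 ] pre-roll d (np.float64(0.0041), np.float64(0.0018), np.float64(0.0529)) | roll -0.0 | post-roll d (np.float64(0.0041), np.float64(0.0018), np.float64(0.0529)) q6 0.31 t 51.575
plate side 1019 [0.5232 0.302  0.0952] ((0.5262067317962646, 0.2837120294570923), (0.13724806904792786, 0.09986750036478043), 89.35611724853516)
```

arm_command(
  deltas=[-1, 0.003, 0.0015, 0.02, 0, -1, 0, 0, 0.02, 0, -1, 0, 0, 0, 0, -1, 0, 0, 0, 0, -1, 0, 0, 0, 0],
)

```text
time: 52.25
position: [0.531, 0.2802, 0.0635]
tool_rot: [0.713, 0.701, 0.001, 0.0]
ft_force: [-0.1, -1.0, -0.9]
grip_width: 0.0117
grip_force: 35.0
```

```bash
python3 - <<'E'
from h import *
goto(.529,.2804,.0491,1.554)
E
```

```text
yaw 1.554 pos [0.531  0.2802 0.0635] pre-roll d (np.float64(0.0002), np.float64(-0.002), np.float64(0.0144)) | roll -0.0 | post-roll d (np.float64(0.0002), np.float64(-0.002), np.float64(0.0144)) q6 0.32 t 52.25
```

arm_command(
  deltas=[-1, 0, -0.002, 0.003, 0, -1, 0, 0, 0.004, 0, -1, 0, 0, 0.003, 0, -1, 0, 0, 0.002, 0, -1, 0, 0, 0.001, 0, -1, 0, 0, 0.001, 0, -1, 0, 0, 0, 0],
)

```text
time: 53.12
position: [0.5287, 0.28, 0.0492]
tool_rot: [0.713, 0.701, 0.0, 0.0]
ft_force: [-1.2, -0.4, 3.6]
grip_width: 0.0115
grip_force: 35.0
```

arm_command(
  deltas=[-0.4, 0, 0, 0, 0, -0.4, 0, 0, 0, 0, 0, 0, 0, -0.01, 0, 0, 0, 0, -0.04, 0, 0, 0, 0, -0.03, 0, 0, -0.04, -0.01, 0, 0, 0, -0.05, -0.015, 0, 0, 0, -0.05, -0.015, 0, 0, 0, -0.05, -0.014, 0, 0, 0, -0.05, -0.014, 0, 0, 0, -0.05, -0.014, 0, 0],
)

```text
time: 54.5
position: [0.4417, -0.0101, 0.1296]
tool_rot: [0.713, 0.701, 0.0, 0.001]
ft_force: [0.6, 0.6, -0.3]
grip_width: 0.0436
grip_force: 0.0
```

arm_command(
  deltas=[0, -0.05, -0.014, 0, 0, 0, -0.05, -0.014, 0, 0, 0, -0.05, -0.014, 0, 0, 0, -0.05, -0.014, 0, 0, 0, -0.05, -0.005, 0, 0, 0, 0, 0, 0, 0, 0, 0, 0, 0, 0],
)

```text
time: 55.38
position: [0.3761, -0.257, 0.1291]
tool_rot: [0.713, 0.701, 0.0, -0.0]
ft_force: [-0.1, 0.6, 0.0]
grip_width: 0.0432
grip_force: 0.0
```

```bash
python3 - <<'E'
from h import *
goto(.3852,-.2598,.012,np.pi/2)
for n in("top","side"):
    im,d,P=cam(n); p=pts(d,P)
    m=(p[...,0]>.46)&(p[...,0]<.6)&(p[...,1]>.2)&(p[...,1]<.36)&(p[...,2]>.036)&(p[...,2]<.052)
    q=p[m]; A=np.c_[q[:,0]-.529,q[:,1]-.28,np.ones(len(q))]; k=np.linalg.lstsq(A,q[:,2],rcond=None)[0]
    m2=(p[...,0]>.46)&(p[...,0]<.6)&(p[...,1]>.2)&(p[...,1]<.36)&(p[...,2]>.06)
    print(n,m.sum(),"plane tilt,z",k.round(4),"handle",p[m2].mean(0).round(4),np.percentile(p[m2][:,2],90) if m2.any() else None)
    m=(p[...,0]>.33)&(p[...,0]<.44)&(p[...,1]>-.33)&(p[...,1]<-.18)&(p[...,2]>.024)&(p[...,2]<.042); print("Rhandle",m.sum(),p[m].mean(0).round(4))
    np.savez("z_"+n,im=im,d=d)
E
```

```text
yaw 1.553 pos [ 0.3761 -0.257   0.1291] pre-roll d (np.float64(-0.0027), np.float64(0.0092), np.float64(0.1171)) | roll -0.018 | post-roll d (np.float64(-0.0028), np.float64(0.0091), np.float64(0.1171)) q6 -0.83 t 55.375
top 1619 plane tilt,z [ 0.0003 -0.0003  0.0438] handle [0.5278 0.2799 0.0689] 0.07265024624061485
Rhandle 5 [ 0.3868 -0.2376  0.0333]
side 1393 plane tilt,z [0.0008 0.0022 0.0422] handle [0.527  0.2833 0.0679] 0.07028780145055802
Rhandle 35 [ 0.3846 -0.2574  0.0307]
```

The left lid is flat, with its plate at 43.8 mm, the same as at the start. Now the right lid.

arm_command(
  deltas=[0, -0.003, 0.009, 0.03, -0.018, 0, 0, 0, 0.03, 0, 0, 0, 0, 0.03, 0, 0, 0, 0, 0.02, 0, 0, 0, 0, 0.006, 0, 0, 0, 0, 0, 0, -1, 0, 0, 0, 0, -1, 0, 0, 0, 0, -1, 0, 0, 0, 0, -1, 0, 0, 0, 0, -1, 0, 0, 0, 0],
)

```text
time: 56.85
position: [0.3855, -0.2608, 0.0131]
tool_rot: [0.707, 0.707, -0.0, 0.0]
ft_force: [-0.6, 0.5, 3.9]
grip_width: 0.0117
grip_force: 35.0
```

arm_command(
  deltas=[-1, 0, 0, -0.02, 0, -1, 0, 0, -0.04, 0, -1, 0, 0, -0.03, 0, -1, -0.008, 0.04, 0, 0, -1, -0.009, 0.04, 0, 0, -1, -0.009, 0.04, 0, 0, -1, -0.008, 0.039, 0, 0, -1, 0, 0, 0, 0, -1, 0, 0, 0.02, 0, -1, 0, 0, 0.02, 0, -1, 0, 0, 0, 0, -1, 0, 0, 0, 0],
)

```text
time: 58.35
position: [0.5439, -0.2944, 0.0632]
tool_rot: [0.707, 0.707, -0.0, -0.0]
ft_force: [0.0, -0.9, 0.2]
grip_width: 0.0118
grip_force: 35.0
```

```bash
python3 - <<'E'
from h import *
goto(.5441,-.2937,.0479,np.pi/2)
E
```

```text
yaw 1.571 pos [ 0.5439 -0.2944  0.0632] pre-roll d (np.float64(0.0007), np.float64(0.0002), np.float64(0.0153)) | roll 0.001 | post-roll d (np.float64(0.0007), np.float64(0.0002), np.float64(0.0153)) q6 -0.68 t 58.35
```

arm_command(
  deltas=[-1, 0, 0, 0.004, 0, -1, 0, 0, 0.004, 0, -1, 0, 0, 0.003, 0, -1, 0, 0, 0.002, 0, -1, 0, 0, 0.001, 0, -1, 0, 0, 0, 0],
)

```text
time: 59.1
position: [0.5443, -0.2944, 0.0492]
tool_rot: [0.707, 0.707, -0.0, -0.0]
ft_force: [-0.9, 1.5, 3.7]
grip_width: 0.0118
grip_force: 35.0
```

arm_command(
  deltas=[-0.4, 0, 0, 0, 0, -0.4, 0, 0, 0, 0, 0, 0, 0, -0.01, 0, 0, 0, 0, -0.04, 0, 0, 0, 0, -0.05, 0, 0, 0, -0.01, -0.03, 0, 0, 0.05, -0.01, 0, 0, 0, 0.05, -0.01, 0, 0, 0, 0.05, -0.01, 0, 0, 0, 0.05, -0.01, 0, 0, 0, 0.05, -0.01, 0, 0, 0, 0, 0, 0, 0],
)

```text
time: 60.6
position: [0.4824, -0.0413, 0.1794]
tool_rot: [0.705, 0.709, -0.0, -0.001]
ft_force: [-0.0, -0.1, 0.4]
grip_width: 0.0433
grip_force: 0.0
```

```bash
python3 - <<'E'
from h import *
im,d,P=cam("top"); p=pts(d,P)
for c in((.529,.28),(.544,-.2935)):
    r=(abs(p[...,0]-c[0])<.07)&(abs(p[...,1]-c[1])<.08)
    m=r&(p[...,2]>.036)&(p[...,2]<.052); q=p[m]; A=np.c_[q[:,0]-c[0],q[:,1]-c[1],np.ones(len(q))]
    print(m.sum(),np.linalg.lstsq(A,q[:,2],rcond=None)[0].round(4),"handle",p[r&(p[...,2]>.06)].mean(0).round(4))
save(cv2.resize(im[130:275,120:480],None,fx=2.2,fy=2.2,interpolation=cv2.INTER_CUBIC),"end.png")
print(status.get_obs()["time"],status.get_obs()["position"])
E
```

```text
1617 [-0.0006  0.0013  0.0437] handle [0.5278 0.2792 0.0698]
1641 [ 0.0001 -0.0009  0.0436] handle [ 0.5437 -0.2934  0.0691]
60.65 [ 0.4840038  -0.04328341  0.1795384 ]
```

View pics/end.png

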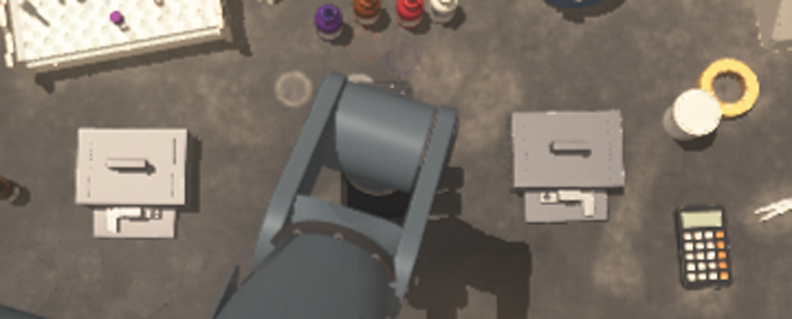

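Both lids are flat and level with their starting height: the left at (130,165), the right at (567,148). The worktop has no loose clips and the bystanders haven't moved, so I'm handing in.

```bash
python3 -c "
from rig import order
print(order.hand_in())"
```

```text
the job is handed in; nothing more can be done
None
```

The job is handed in: all five clips lie flat in their matching trays (three left-hand, two right-hand), and both lids are back on, flat and at their starting height, after about 61 s of the 210 s allowed.

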